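# Draw the die plate into line with a tapered drift

## Robot

A 6-joint arm with a two-finger parallel gripper is mounted at the origin on a cart in front of the work surface, level with it; the furniture and walls round the work are solid. World frame = base frame: x ahead of the robot, y to its left, z up, the work surface at z = 0. Lengths are in m, angles in rad, forces in N, time in s.
With the tool pointing down it reaches from about 0.375 to 0.975 m from the base axis. Payload 3.8 kg.
Tool frame: the origin (TCP) lies midway between the tips of the shut fingers; the grasp point (between the pads) lies 19 mm behind it; z points along the fingers, y is the direction in which the jaws open and shut (so a half turn about z gives the same grasp; the last joint's range is limited). The gripper opens to 85 mm and grips with 20 to 120 N. Pads are 22 mm wide; open, the fingers measure 114 mm over their backs; the gripper's body (76 mm by 85 mm) begins 54 mm behind the grasp point. The pads swing forward as they close: fully open they stand 13 mm farther back than shut.
Start: joints at [-1.297, 0.264, 1.604, -0, 1.274, -0.037], TCP at [0.206, -0.643, 0.231] pointing down, gripper open.
Joint ranges: [-2.63, 2.63], [-0.94, 2.18], [0.31, 2.57], [-1.31, 4.45], [0, 2.66], [-2.55, 2.55]. Speed limits (rad/s): [2.57, 2.57, 3.14, 3.14, 3.14, 3.14].

## Interface

Orientations are given as a rotation vector (axis times angle).
In Python, from workcell import bot gives the robot as it stands.
- The arm moves only by the tool drive_tool, never from a script. Its argument "deltas" is a list of rows, each an object with "hand": the opening, from 0 (shut) to 1 (fully open); "offset": the shift along the world's x, y, z in cm, a list of three; "angular": the turn, a rotation vector about the world's x, y, z in degrees, a list of three. A call has 1 to 8 rows; each row is the pose to reach, as a shift and turn from the pose commanded when the call began; what a row does not reach only later rows make up. A row lasts 1/8 s, in which the tool goes at most 62.5 mm and 10.7 degrees, less where a joint would pass 70% of its speed; a pose out of reach is approached as far as the arm can. A call with a gripper value outside its range is refused whole. The fingers move at their own pace and stop on an object; "force" is the grip in N (left out, the last holds). Time passes only in rows, so rows that repeat a pose let the fingers close. It gives the time, the measured TCP pose, the force and the opening at its end, in the units of the state.
- bot.read_state(): the state, without advancing time (a new reading comes with each control period).
- bot.read_camera(name): name is "scene" or "top" or "wrist"; returns a dict with "frame" (400x640x3 uint8, blue, green, red), "mtx" (3x3 intrinsics, pixels), "R" (3x3) and "t" (3): a world point X has camera coordinates R X + t. Camera axes: x right, y down, z forward; pixel columns grow to the right and rows downward; lengths in m; the calibration is good to about 2 mm. The wrist camera is an equidistant fisheye: a pixel r from the principal point sees the ray r / f radians off the axis. A picture is of the moment at which its call begins. There is no depth.
- bot.finish_job(): hands the job in, once; it reports no verdict.
The state is a dict: "time": time; "q": joint angles; "joint_vel": joint speeds; "joint_torque": joint torques, N m; "tool_pos": TCP position; "tcp_rot": TCP orientation; "wrist_force": force on the tool from outside, world axes, zero at the start; "torque": the same for the moment, N m; "width": opening from 0.0 (shut) to 1.0 (fully open).
Only numpy, scipy, OpenCV 4.12 (cv2) and the standard library are available. Lean on these libraries where they do the work, as an engineer would, in place of code of your own. Each camera call takes 0.05 s, during which the arm holds its last target. There are 200 camera calls.

## Task

The yellow sliding plate on the grey die bed has crept, so its hole no longer lines up with the hole in the bed below. Take the orange-handled tapered drift from the pin rack and push it straight down through both holes until its collar sits on the plate, so that the taper itself draws the plate into line; leave the drift standing there and leave the blue-handled straight pin in the rack.

Things in the scene. Friction and masses are not known exactly. Their poses are not given: they have to be found in the camera images.
- tapered_drift: Orange-handled drift, upright in one of 2 holes of a fixed plywood rack (top at 80 mm). Origin at its tip, z up. From tip: steel taper 6 to 34 mm diameter over 44 mm, 34 mm shank to 70, 44 mm collar 70-78, grip 28 mm in diameter 78-118, knob 32 mm to 132. The blue pin is 100 mm away along its y axis (the rack's row; rack 190 x 80 mm), so close the fingers along its x. 0.15 kg.
- straight_pin: Blue-handled pin in the other rack hole: same handle, collar and sizes, but its shank is straight and blunt, 34 mm in diameter down to the end. Standing in the rack, its top is 142 mm above the table. Origin at its bottom end, z up. Not to be used; leave it in the rack.
- bed_hole (a point): Mouth centre of the 40 mm through hole in the fixed grey bed, on the bed's top face, 60 mm above the table, just under the yellow plate. z up; the plate slides along x. Bed 136 (x) by 104 mm (y); guide rails along its y sides reach 81 mm above the table. The bed does not yield: the drift must go down on this axis; when home its tip is 56 mm below this point.
- plate_hole (a point): Mouth centre of the 40 mm through hole (4 mm countersink) in the yellow sliding plate (116 x 80 x 14 mm), on its top face, 74 mm above the table. It slides only along bed_hole's x, 16 mm either way, with 4 N friction and no spring; starts 10-14 mm towards +x; in line when its x, y equal bed_hole's. Pushing the drift in takes some 3 to 10 N; its weight does not suffice.
Things that resemble listed ones, but are neither listed nor needed, are in the scene too. What is shaped like the tapered_drift but black is not meant.

How it is judged:
By the outcome, as a careful person would: the job done as asked, in the order asked, and still so for the second after the job is handed in, with the robot touching nothing.
It also fails if it takes over 42 s, if anything falls off the work surface, if the arm or the gripper's body presses on something with over 40 N, if the wrist force passes 120 N, or if a joint passes its speed limit or range.

## Working session

There is one attempt and no reset: what is moved stays moved. The work goes in short steps, Python scripts to look and compute and a tool call to move; the robot and the scene stay as the last step left them, time stands still between calls to the robot, and variables do not carry over. Pictures are saved under pics/ and viewed, about 8 in all and at most 12, crops included, and the job is handed in when it is done.

Besides the shell and the picture viewer there is one more tool, called after "Emit:" by a JSON object that holds its "api" and its "payload", one argument or row to a line. drive_tool: Moves the arm, as the interface text tells. Its arguments: {"type":"object","properties":{"deltas":{"type":"array"},"force":{"type":"number"}},"required":["deltas"]}

```bash
mkdir -p pics; ls; python3 - <<'E'
from workcell import bot
import cv2,pickle
d={n:bot.read_camera(n) for n in("scene","top","wrist")}
pickle.dump(d,open('c0.pkl','wb'))
for n in d: cv2.imwrite(f'pics/{n}0.png',d[n]['frame']); print(n,d[n]['mtx'].round(1).tolist(),d[n]['R'].round(3).tolist(),d[n]['t'].round(3))
print(bot.read_state())
E
```

```text
pics
scene [[445.9, 0.0, 320.4], [0.0, 445.9, 202.8], [0.0, 0.0, 1.0]] [[-0.834, -0.551, -0.02], [-0.336, 0.535, -0.775], [0.438, -0.64, -0.632]] [0.418 0.271 0.696]
top [[463.1, 0.0, 317.9], [0.0, 463.1, 204.2], [0.0, 0.0, 1.0]] [[-0.003, -1.0, 0.014], [-0.994, 0.002, -0.108], [0.108, -0.014, -0.994]] [-0.065  0.512  1.093]
wrist [[309.7, 0.0, 319.1], [0.0, 309.7, 201.2], [0.0, 0.0, 1.0]] [[0.304, -0.953, -0.002], [-0.919, -0.294, 0.263], [-0.251, -0.078, -0.965]] [-0.674 -0.032  0.379]
{'time': 0.15, 'q': array([-1.29688040e+00,  2.64593413e-01,  1.60508980e+00,  2.41041122e-05,
        1.27372362e+00, -3.68989086e-02]), 'joint_vel': array([-7.02047040e-05, -2.58258071e-03, -4.47171828e-03,  1.73672730e-03,
       -4.68936225e-04, -1.01367106e-03]), 'joint_torque': array([-6.43766289e-04, -5.15905094e+01, -3.67959023e+01, -1.74347911e-04,
        7.98739231e-03,  7.02401817e-07]), 'tool_pos': array([ 0.20628549, -0.64208777,  0.23022314]), 'tcp_rot': array([-3.10195118e+00, -4.85973701e-01,  3.00812780e-04]), 'wrist_force': array([ 0.61774398,  0.34661177, -0.06012203]), 'torque': array([-0.01925651,  0.04313052, -0.01608871]), 'width': 1.001003121489008}
```

View pics/scene0.png

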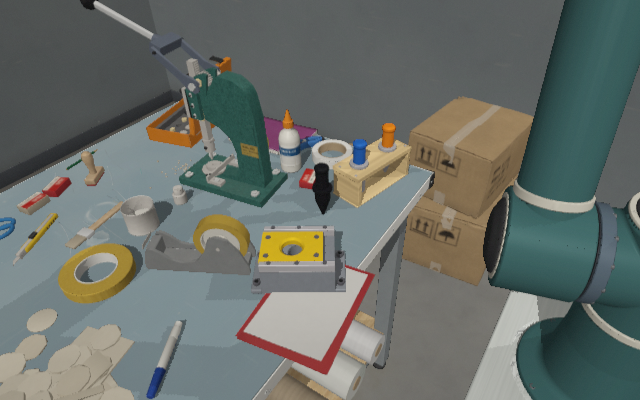

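View pics/top0.png

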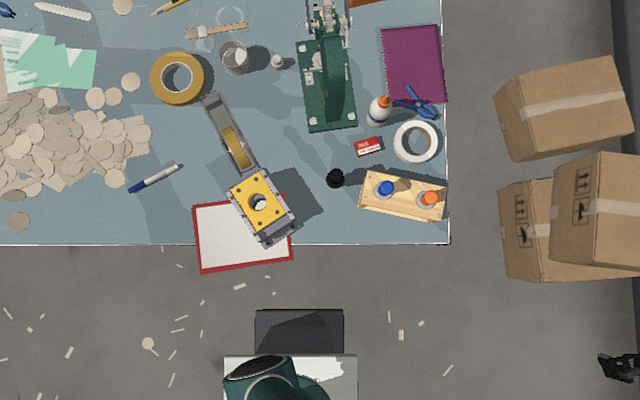

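The scene view shows the orange drift's handle at (388,135), the blue pin at (359,150), the black decoy at (322,185) and the bed's hole at (291,249). In the top view they are at (430,198), (386,188), (335,178) and (259,203).

```bash
cat > h.py <<'E'
import numpy as np,cv2,pickle
def proj(c,X):
    X=np.atleast_2d(X); P=X@np.array(c['R']).T+c['t']; K=c['mtx']
    if c.get('fish'):
        r=np.hypot(P[:,0],P[:,1]); th=np.arctan2(r,P[:,2]); s=th/np.maximum(r,1e-9)
        return np.c_[K[0,0]*P[:,0]*s+K[0,2],K[1,1]*P[:,1]*s+K[1,2]]
    return np.c_[K[0,0]*P[:,0]/P[:,2]+K[0,2],K[1,1]*P[:,1]/P[:,2]+K[1,2]]
def ray(c,uv):
    K=c['mtx']; d=np.array([(uv[0]-K[0,2])/K[0,0],(uv[1]-K[1,2])/K[1,1],1.])
    if c.get('fish'):
        r=np.hypot(d[0],d[1]); d=np.array([d[0]/r*np.sin(r),d[1]/r*np.sin(r),np.cos(r)]) if r>1e-9 else d
    R=np.array(c['R']); return -R.T@c['t'],R.T@d
def onz(c,uv,z):
    o,d=ray(c,uv); return o+d*(z-o[2])/d[2]
def rect(c,cx,cy,yaw,w,h,z,res=0.0005):
    # orthorectify plane z: image x=local x, image y=-local y
    nx,ny=int(w/res),int(h/res); u,v=np.meshgrid((np.arange(nx)-nx/2)*res,(ny/2-np.arange(ny))*res)
    X=np.c_[(cx+np.cos(yaw)*u-np.sin(yaw)*v).ravel(),(cy+np.sin(yaw)*u+np.cos(yaw)*v).ravel(),np.full(u.size,z)]
    p=proj(c,X).astype(np.float32).reshape(ny,nx,2)
    return cv2.remap(c['frame'],p[...,0],p[...,1],cv2.INTER_CUBIC)
def blob(c,lo,hi,box):
    x0,y0,x1,y1=box; m=np.zeros(c['frame'].shape[:2],np.uint8)
    m[y0:y1,x0:x1]=cv2.inRange(cv2.cvtColor(c['frame'],cv2.COLOR_BGR2HSV),lo,hi)[y0:y1,x0:x1]
    n,l,s,ce=cv2.connectedComponentsWithStats(m); i=1+np.argmax(s[1:,4]); return (l==i).astype(np.uint8),s[i],ce[i]
E
python3 - <<'E'
from h import *
d=pickle.load(open('c0.pkl','rb'));T,S=d['top'],d['scene']
OR=((5,150,100),(18,255,255));BL=((100,150,60),(120,255,255));YE=((20,150,120),(32,255,255))
for nm,c,cs in(('or',OR,((T,(410,180,450,215)),(S,(375,115,405,150)))),('bl',BL,((T,(370,172,402,200)),(S,(345,135,372,170))))):
    for cam,box in cs:
        m,s,ce=blob(cam,*c,box); print(nm,s,ce,onz(cam,ce,.135),onz(cam,ce,.115))
m,s,ce=blob(T,*YE,(220,160,300,240)); 
pts=cv2.findContours(m,0,1)[0][0][:,0]; W=np.array([onz(T,p,.074)[:2] for p in pts],np.float32)
r=cv2.minAreaRect(W);print('plate',r)
m,s,ce=blob(S,*YE,(250,220,340,275)); 
pts=cv2.findContours(m,0,1)[0][0][:,0]; W=np.array([onz(S,p,.074)[:2] for p in pts],np.float32)
print('plateS',cv2.minAreaRect(W))
c=r[0]
yaw=np.deg2rad(r[2]); 
yaw= yaw if r[1][0]>r[1][1] else yaw+np.pi/2
print(np.rad2deg(yaw))
a=rect(T,*c,yaw,.2,.15,.074);b=rect(S,*c,yaw,.2,.15,.074)
cv2.imwrite('pics/r1.png',np.hstack([a,b]))
E
```

```text
or [421 190  17  15 192] [429.39583333 197.48958333] [ 0.51447877 -0.31052945  0.135     ] [ 0.51693385 -0.3156878   0.115     ]
or [382 123  14  25 282] [387.83333333 134.31560284] [ 0.50324408 -0.2847379   0.135     ] [ 0.51734007 -0.31597548  0.115     ]
bl [379 181  15  14 163] [385.74233129 187.72392638] [ 0.53628557 -0.21471904  0.135     ] [ 0.53917356 -0.21797535  0.115     ]
bl [353 139  14  26 288] [358.99652778 150.80902778] [ 0.52460462 -0.19019563  0.135     ] [ 0.53951839 -0.21781372  0.115     ]
plate ((0.5144374370574951, 0.0742613673210144), (0.11705347895622253, 0.07913082093000412), 33.10377883911133)
plateS ((0.5157791972160339, 0.07542403042316437), (0.1152651458978653, 0.0785614401102066), 33.32014083862305)
33.103778839111335
```

View pics/r1.png

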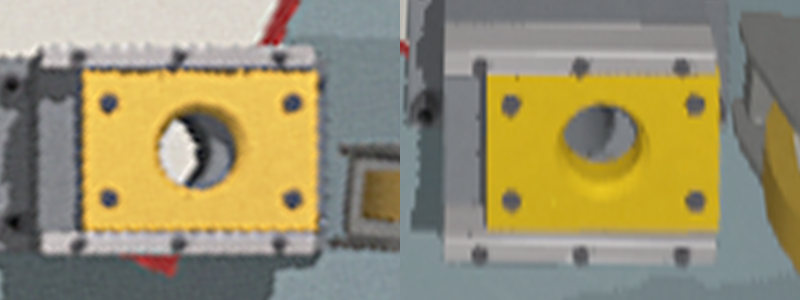

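The rectified views show the plate at about (0.515, 0.075), yaw about 33°. It has crept towards image right, roughly 11–12 mm off the rails' centre (rails 38–318 px at 0.5 mm/px). I'll go over the drift and refine with the wrist camera.

Emit:
{"api": "drive_tool", "payload": {
  "deltas": [
    {"hand": 1,"offset": [0,6,3],"angular": [0,0,7.4]},
    {"hand": 1,"offset": [2,12,6],"angular": [0,0,14.9]},
    {"hand": 1,"offset": [6,17,6],"angular": [0,0,22.3]},
    {"hand": 1,"offset": [11,21,6],"angular": [0,0,29.8]},
    {"hand": 1,"offset": [16,25,6],"angular": [0,0,37.2]},
    {"hand": 1,"offset": [21,29,6],"angular": [0,0,44.7]},
    {"hand": 1,"offset": [26,32,4],"angular": [0,0,52.1]},
    {"hand": 1,"offset": [31.1,32.7,2],"angular": [0,0,59.6]}
  ]
}}

```text
time: 1.15
tool_pos: [0.5136, -0.3153, 0.2541]
tcp_rot: [2.445, 1.97, 0.001]
wrist_force: [-0.8, -1.5, 0.8]
width: 0.999
```

Emit:
{"api": "drive_tool", "payload": {
  "deltas": [
    {"hand": 1,"offset": [0,0,0],"angular": [0,0,0]},
    {"hand": 1,"offset": [0,0,0],"angular": [0,0,0]}
  ]
}}

```text
time: 1.4
tool_pos: [0.5115, -0.3167, 0.2528]
tcp_rot: [-2.45, -1.964, 0.002]
wrist_force: [-1.2, -0.3, 0.9]
width: 1.0
```

```bash
python3 - <<'E'
from h import *
from workcell import bot
s=bot.read_state();print(s['time'],s['tool_pos'],s['tcp_rot'],s['q'])
c=bot.read_camera('wrist');c['fish']=1;pickle.dump(c,open('w1.pkl','wb'))
from scipy.spatial.transform import Rotation as Ro
print(Ro.from_rotvec(s['tcp_rot']).as_matrix().round(4),-c['R'].T@c['t'])
for col,p in((((5,150,100),(18,255,255)),(.517,-.315)),(((100,150,60),(120,255,255)),(.539,-.217))):
    u=proj(c,[*p,.142])[0];print(u)
im=c['frame'].copy()
for p in((.517,-.315),(.539,-.217)): cv2.drawMarker(im,tuple(int(v) for v in proj(c,[*p,.142])[0]),(0,255,0),0,8,1)
cv2.imwrite('pics/w1.png',im)
E
```

```text
1.4 [ 0.51145008 -0.31673291  0.25276275] [-2.45046802e+00 -1.96352384e+00  1.62152048e-03] [-5.95565439e-01  1.14597963e-01  1.74017573e+00 -5.68254405e-04
  1.28855095e+00 -3.75658632e-01]
[[ 2.18e-01  9.76e-01 -1.70e-03]
 [ 9.76e-01 -2.18e-01  5.00e-04]
 [ 1.00e-04 -1.80e-03 -1.00e+00]] [ 0.52724711 -0.25102521  0.3951729 ]
[324.24118902 196.03592505]
[324.41981637  75.12173717]
```

View pics/w1.png

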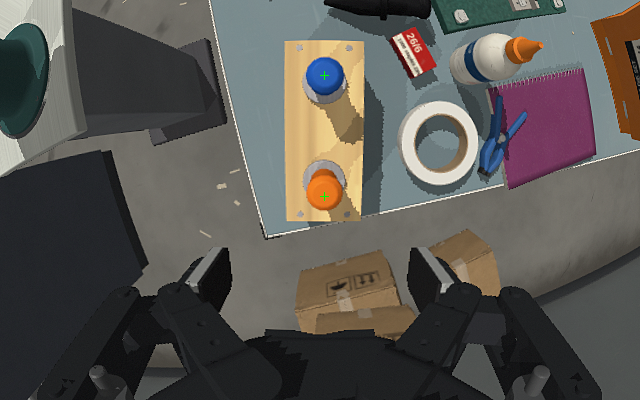

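The wrist view shows the orange knob at about (324,190), the blue one at (325,76), and the rack row vertical in the image, so the jaws are square to it. I'll fit the handle silhouettes for an accurate position.

```bash
cat >> h.py <<'E'
from scipy.optimize import minimize
A=np.linspace(0,2*np.pi,48)
def cyl(x,y,r,z): return np.c_[x+r*np.cos(A),y+r*np.sin(A),np.full(48,z)]
def sil(c,x,y,z0,shape,k=4):
    m=np.zeros((shape[0]*k,shape[1]*k),np.uint8)
    for r,a,b in((.014,.078,.118),(.016,.118,.132)):
        p=proj(c,np.r_[cyl(x,y,r,z0+a),cyl(x,y,r,z0+b)])
        cv2.fillConvexPoly(m,cv2.convexHull(((p+.5)*k).round().astype(np.int32)),255)
    return cv2.resize(m,shape[::-1],interpolation=cv2.INTER_AREA)/255.
def fit(c,mask,x,y,z0,zfree=False):
    sh=mask.shape; f=lambda v:np.abs(sil(c,v[0]*1e-3,v[1]*1e-3,z0,sh)-mask).sum()
    return minimize(f,[x*1e3,y*1e3],method='Nelder-Mead',options=dict(initial_simplex=np.array([[x,y],[x+.004,y],[x,y+.004]])*1e3))
OR=((4,120,60),(20,255,255));BL=((100,130,40),(125,255,255))
E
python3 - <<'E'
from h import *
from workcell import bot
s=bot.read_state();print(s['time'],s['tool_pos'],s['joint_vel'].round(4))
d=pickle.load(open('c0.pkl','rb'));W=pickle.load(open('w1.pkl','rb'))
for n,C,bs,p in(('or',OR,((410,180,450,215),(375,115,405,150),(300,165,350,225)),(.516,-.314)),('bl',BL,((370,172,402,200),(345,135,372,170),(300,50,350,110)),(.538,-.217))):
    for c,b in zip((d['top'],d['scene'],W),bs):
        m,_,_=blob(c,*C,b); r=fit(c,m.astype(float),*p,.010); print(n,r.x.round(2),r.fun,m.sum())
E
```

```text
1.45 [ 0.51121569 -0.3172795   0.25352134] [-0.0188 -0.0182 -0.0011  0.0022 -0.0023 -0.0007]
or [ 516.03 -314.  ] 30.070588235294117 209
or [ 517.03 -315.02] 40.71764705882353 287
or [ 517.13 -312.52] 120.7843137254902 1189
bl [ 537.55 -215.91] 45.13725490196079 171
bl [ 537.99 -212.97] 64.77254901960784 291
bl [ 538.57 -217.27] 176.89803921568625 1078
```

Emit:
{"api": "drive_tool", "payload": {
  "deltas": [
    {"hand": 1,"offset": [0.55,0.35,-3],"angular": [0,0,0]},
    {"hand": 1,"offset": [0.55,0.35,-6],"angular": [0,0,0]},
    {"hand": 1,"offset": [0.55,0.35,-8],"angular": [0,0,0]},
    {"hand": 1,"offset": [0.55,0.35,-8],"angular": [0,0,0]},
    {"hand": 1,"offset": [0.55,0.35,-8],"angular": [0,0,0]}
  ]
}}

```text
time: 2.08
tool_pos: [0.5178, -0.3143, 0.1749]
tcp_rot: [2.451, 1.962, 0.001]
wrist_force: [0.8, -0.6, 0.3]
width: 1.0
```

```bash
python3 - <<'E'
from h import *
from workcell import bot
for i in range(3):
    W=bot.read_camera('wrist');W['fish']=1
    s=bot.read_state();print(s['time'],s['tool_pos'].round(4),s['tcp_rot'].round(3),s['joint_vel'].round(4))
    m,_,_=blob(W,*OR,(250,120,400,330)); r=fit(W,m.astype(float),.517,-.314,.010); print(r.x.round(2),r.fun,m.sum())
E
```

```text
2.125 [ 0.5181 -0.3143  0.1752] [2.450e+00 1.962e+00 1.000e-03] [ 0.0054 -0.0003 -0.0045  0.0006 -0.0015  0.0011]
[ 517.39 -312.22] 271.54509803921565 2414
2.175 [ 0.5182 -0.3142  0.1752] [2.450e+00 1.962e+00 1.000e-03] [ 0.0039  0.0005  0.001   0.0014 -0.0023 -0.0009]
[ 517.29 -311.95] 273.1764705882353 2405
2.225 [ 0.5182 -0.3141  0.1751] [2.450e+00 1.962e+00 1.000e-03] [ 0.0025  0.002   0.0049  0.0012 -0.0043  0.0013]
[ 517.25 -312.07] 265.84313725490193 2411
```

Emit:
{"api": "drive_tool", "payload": {
  "deltas": [
    {"hand": 1,"offset": [-0.1,0.1,-3],"angular": [0,0,0]},
    {"hand": 1,"offset": [-0.1,0.1,-6],"angular": [0,0,0]},
    {"hand": 1,"offset": [-0.1,0.1,-8],"angular": [0,0,0]},
    {"hand": 1,"offset": [-0.1,0.1,-8.4],"angular": [0,0,0]},
    {"hand": 1,"offset": [-0.1,0.1,-8.4],"angular": [0,0,0]},
    {"hand": 1,"offset": [-0.1,0.1,-8.4],"angular": [0,0,0]}
  ]
}}

```text
time: 2.98
tool_pos: [0.5174, -0.3131, 0.0908]
tcp_rot: [2.45, 1.963, 0.001]
wrist_force: [-0.0, 0.2, -0.4]
width: 1.0
```

Emit:
{"api": "drive_tool", "payload": {
  "deltas": [
    {"hand": 0.1,"offset": [0,0,0],"angular": [0,0,0]},
    {"hand": 0,"offset": [0,0,0],"angular": [0,0,0]},
    {"hand": 0,"offset": [0,0,0],"angular": [0,0,0]},
    {"hand": 0,"offset": [0,0,0],"angular": [0,0,0]},
    {"hand": 0,"offset": [0,0,0],"angular": [0,0,0]},
    {"hand": 0,"offset": [0,0,0],"angular": [0,0,0]}
  ],
  "force": 60
}}

```text
time: 3.72
tool_pos: [0.5167, -0.3126, 0.0897]
tcp_rot: [2.451, 1.964, 0.0]
wrist_force: [0.2, -0.5, 3.1]
width: 0.316
```

Emit:
{"api": "drive_tool", "payload": {
  "deltas": [
    {"hand": 0,"offset": [0,0,2],"angular": [0,0,0]},
    {"hand": 0,"offset": [0,0,5],"angular": [0,0,0]},
    {"hand": 0,"offset": [0,0,9],"angular": [0,0,0]},
    {"hand": 0,"offset": [0,0,13],"angular": [0,0,0]},
    {"hand": 0,"offset": [0,0,17],"angular": [0,0,0]},
    {"hand": 0,"offset": [0,0,17],"angular": [0,0,0]}
  ],
  "force": 80
}}

```text
time: 4.47
tool_pos: [0.5183, -0.3138, 0.2651]
tcp_rot: [2.445, 1.959, 0.004]
wrist_force: [0.6, 0.7, -1.8]
width: 0.313
```

```bash
python3 - <<'E'
from h import *
from workcell import bot
d={}
s=bot.read_state();print(s['time'],s['tool_pos'].round(4),s['tcp_rot'].round(3),s['wrist_force'].round(2),s['width'])
for n in('scene','wrist','top'):
    d[n]=bot.read_camera(n)
d['wrist']['fish']=1;d['state']=s
pickle.dump(d,open('c2.pkl','wb'))
cv2.imwrite('pics/s2.png',np.hstack([cv2.resize(d['scene']['frame'][40:240,300:500],None,fx=2,fy=2),d['wrist']['frame'][:,120:520]]))
E
```

```text
4.475 [ 0.5183 -0.3138  0.2651] [2.445 1.959 0.004] [ 0.6   0.72 -1.84] 0.31323397003314174
```

View pics/s2.png

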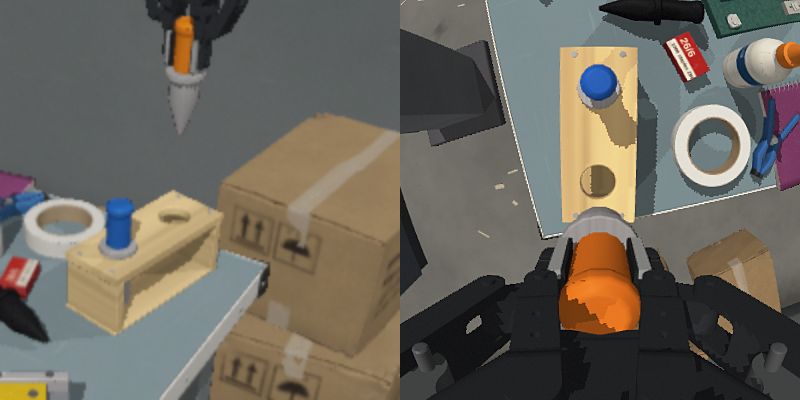

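The drift hangs straight in the grip, the rack hole is empty and the blue pin is undisturbed. Next I'll carry it to just beside the bed and look with the wrist camera.

Emit:
{"api": "drive_tool", "payload": {
  "deltas": [
    {"hand": 0,"offset": [0,3,0.5],"angular": [0,0,4]},
    {"hand": 0,"offset": [0,8,0.5],"angular": [0,0,10]},
    {"hand": 0,"offset": [0,13,0.5],"angular": [0,0,17]},
    {"hand": 0,"offset": [0.5,18,0.5],"angular": [0,0,24]},
    {"hand": 0,"offset": [1,23,0.5],"angular": [0,0,31]},
    {"hand": 0,"offset": [1.5,28,0.5],"angular": [0,0,38]},
    {"hand": 0,"offset": [1.5,32,0.5],"angular": [0,0,43]},
    {"hand": 0,"offset": [1.5,34,0.5],"angular": [0,0,45.6]}
  ]
}}

```text
time: 5.62
tool_pos: [0.5296, 0.0297, 0.2617]
tcp_rot: [-1.491, -2.76, 0.003]
wrist_force: [-0.1, 0.0, -2.4]
width: 0.314
```

Emit:
{"api": "drive_tool", "payload": {
  "deltas": [
    {"hand": 0,"offset": [0,0,-1],"angular": [0,0,0]},
    {"hand": 0,"offset": [0,0,-2],"angular": [0,0,0]},
    {"hand": 0,"offset": [0,0,-2],"angular": [0,0,0]},
    {"hand": 0,"offset": [0,0,-2],"angular": [0,0,0]},
    {"hand": 0,"offset": [0,0,-2],"angular": [0,0,0]}
  ]
}}

```text
time: 6.25
tool_pos: [0.5317, 0.027, 0.2448]
tcp_rot: [1.5, 2.76, 0.001]
wrist_force: [-0.3, -0.8, -1.9]
width: 0.316
```

```bash
python3 - <<'E'
from h import *
from workcell import bot
from scipy.spatial.transform import Rotation as Ro
d={}
for n in('scene','top','wrist'): d[n]=bot.read_camera(n)
s=bot.read_state();print(s['time'],s['tool_pos'].round(4),s['joint_vel'].round(3),s['wrist_force'].round(2),s['width'])
M=Ro.from_rotvec(s['tcp_rot']).as_matrix();print('y ang',np.rad2deg(np.arctan2(M[1,1],M[0,1])),M[:,2])
d['wrist']['fish']=1;d['state']=s
pickle.dump(d,open('c3.pkl','wb'))
yaw=np.deg2rad(33.2);c=(.515,.075)
a=rect(d['wrist'],*c,yaw,.2,.15,.081);b=rect(d['wrist'],*c,yaw,.2,.15,.074)
e=rect(d['scene'],*c,yaw,.2,.15,.081)
w=d['wrist']['frame'][0:400,120:520];w=cv2.resize(w,(300,300))
cv2.imwrite('pics/r3.png',np.vstack([np.hstack([a,b]),np.hstack([e,w,np.zeros((300,100,3),np.uint8)])]))
E
```

```text
6.4 [0.5317 0.0273 0.2448] [ 0.004 -0.001  0.001  0.     0.     0.   ] [ 0.36 -0.09 -1.31] 0.31632994052465846
y ang 32.98311515127784 [ 8.24609610e-04 -2.16899898e-05 -9.99999660e-01]
```

View pics/r3.png

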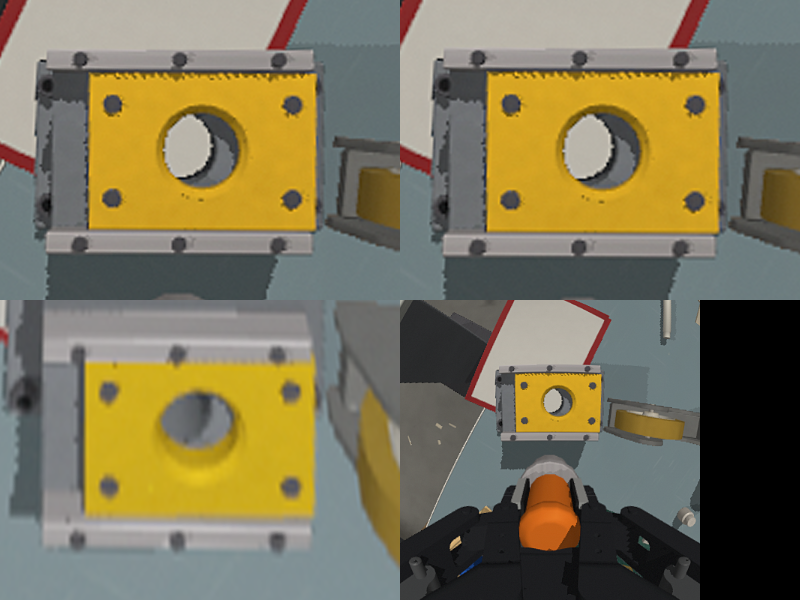

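Emit:
{"api": "drive_tool", "payload": {
  "deltas": [
    {"hand": 0,"offset": [-1.2,2.2,0],"angular": [0,0,0.2]},
    {"hand": 0,"offset": [-2.57,4.27,0],"angular": [0,0,0.2]},
    {"hand": 0,"offset": [-2.57,4.27,-2],"angular": [0,0,0.2]},
    {"hand": 0,"offset": [-2.57,4.27,-5],"angular": [0,0,0.2]},
    {"hand": 0,"offset": [-2.57,4.27,-7],"angular": [0,0,0.2]},
    {"hand": 0,"offset": [-2.57,4.27,-7],"angular": [0,0,0.2]},
    {"hand": 0,"offset": [-2.57,4.27,-7],"angular": [0,0,0.2]}
  ]
}}

```text
time: 7.28
tool_pos: [0.5064, 0.0703, 0.1755]
tcp_rot: [1.493, 2.762, 0.001]
wrist_force: [0.5, -0.6, -1.1]
width: 0.316
```

```bash
python3 - <<'E'
from h import *
from workcell import bot
from scipy.optimize import least_squares
d={}
for n in('scene','top','wrist'): d[n]=bot.read_camera(n)
s=bot.read_state();print(s['time'],s['tool_pos'].round(4),s['joint_vel'].round(3));d['state']=s
d['wrist']['fish']=1;pickle.dump(d,open('c4.pkl','wb'))
o=pickle.load(open('c3.pkl','rb'));c0=pickle.load(open('c0.pkl','rb'))
# rail screws: dark blobs in orthorectified z=.081 views, per camera
yaw=np.deg2rad(33.2);R2=np.array([[np.cos(yaw),-np.sin(yaw)],[np.sin(yaw),np.cos(yaw)]])
for nm,c in(('wrist',o['wrist']),('scene',o['scene']),('top',c0['top'])):
  for z,g,(cx,cy) in((.081,[(80,60),(180,60),(278,60),(80,243),(180,243),(278,243)],(-.0105,0)),(.074,[(110,104),(295,104),(110,200),(295,200)],(0,0))):
    im=cv2.GaussianBlur(cv2.cvtColor(rect(c,.515,.075,yaw,.2,.15,z),cv2.COLOR_BGR2GRAY),(0,0),2).astype(float)
    P=[]
    for x,y in g:
        w=im[y-13:y+14,x-13:x+14]; iy,ix=np.unravel_index(w[4:-4,4:-4].argmin(),(19,19)); iy+=4;ix+=4
        v=w[iy-4:iy+5,ix-4:ix+5]; v=v.max()-v; yy,xx=np.mgrid[-4:5,-4:5]
        P.append(((x-13+ix+(v*xx).sum()/v.sum()-200)*.5,-(y-13+iy+(v*yy).sum()/v.sum()-150)*.5))
    P=np.array(P);print(nm,z,P.round(1).tolist(),'mean',P.mean(0).round(2),((.515,.075)+R2@P.mean(0)*1e-3).round(4))
a=cv2.resize(d['scene']['frame'][150:300,230:350],(480,600));b=cv2.resize(d['top']['frame'][150:260,220:284],(320,550));b=np.vstack([b,np.zeros((50,320,3),np.uint8)])
cv2.imwrite('pics/s4.png',np.hstack([a,b]))
E
```

```text
7.425 [0.5068 0.0703 0.1759] [ 0.     0.     0.006  0.002 -0.     0.   ]
wrist 0.081 [[-58.7, 44.6], [-10.8, 43.7], [38.3, 43.1], [-59.7, -48.4], [-10.5, -46.3], [38.0, -49.3]] mean [-10.57  -2.09] [0.5073 0.0675]
wrist 0.074 [[-46.7, 23.9], [45.3, 22.9], [-47.2, -25.5], [45.2, -25.1]] mean [-0.86 -0.92] [0.5148 0.0738]
scene 0.081 [[-60.2, 43.6], [-11.4, 47.9], [38.1, 47.8], [-60.3, -45.1], [-11.1, -44.3], [38.1, -44.2]] mean [-11.14   0.96] [0.5051 0.0697]
scene 0.074 [[-46.3, 23.8], [48.3, 23.3], [-45.1, -25.2], [47.0, -24.3]] mean [ 0.98 -0.59] [0.5161 0.075 ]
top 0.081 [[-62.5, 45.9], [-12.1, 45.5], [37.2, 44.6], [-62.6, -48.0], [-12.6, -47.6], [37.0, -47.9]] mean [-12.61  -1.25] [0.5051 0.067 ]
top 0.074 [[-47.4, 21.2], [46.3, 23.8], [-45.7, -24.2], [45.0, -26.3]] mean [-0.44 -1.34] [0.5154 0.0736]
```

View pics/s4.png

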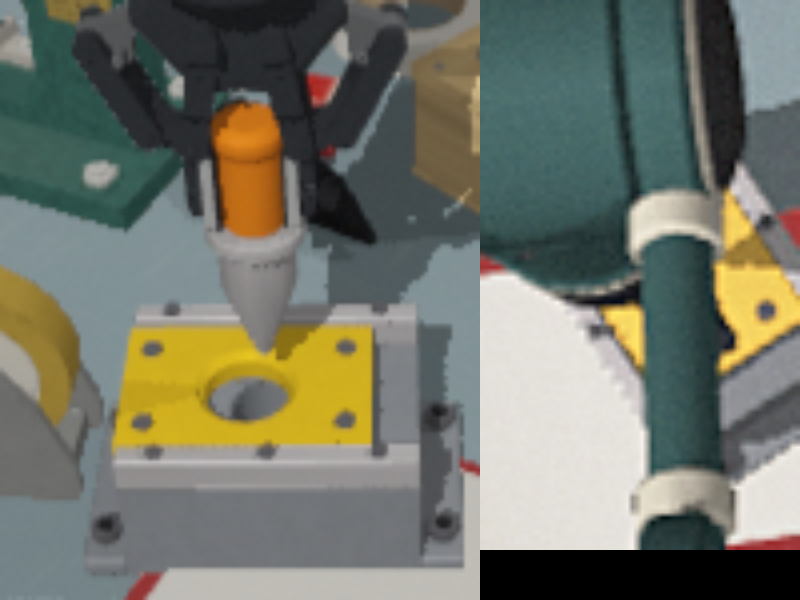

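```bash
python3 - <<'E'
from h import *
d=pickle.load(open('c4.pkl','rb'));S=d['scene'];s=d['state'];p=s['tool_pos'];z0=p[2]-.0797
hsv=cv2.cvtColor(S['frame'],cv2.COLOR_BGR2HSV)
for r in range(212,240,4): print(r,[(int(hsv[r,x,1]),int(hsv[r,x,2])) for x in range(282,308,2)])
x0,y0,x1,y1=276,214,312,242
def steel(x,y,k=8):
    m=np.zeros((400*k,640*k),np.uint8)
    for (a,ra),(b,rb) in(((0,.003),(.044,.017)),((.044,.017),(.07,.017)),((.07,.022),(.078,.022))):
        q=proj(S,np.r_[cyl(x,y,ra,z0+a),cyl(x,y,rb,z0+b)])
        cv2.fillConvexPoly(m,cv2.convexHull(((q+.5)*k).round().astype(np.int32)),255)
    return (cv2.resize(m,(640,400),interpolation=cv2.INTER_AREA)/255.)[y0:y1,x0:x1]
for st,vt in((50,90),(35,90),(60,110)):
    m=((hsv[...,1]<st)&(hsv[...,2]>vt)).astype(np.uint8)[y0:y1,x0:x1]
    n,l,stt,ce=cv2.connectedComponentsWithStats(m);i=l[4,293-x0];m=(l==i).astype(float)
    r=minimize(lambda v:np.abs(steel(*(v*1e-3))-m).sum(),p[:2]*1e3,method='Nelder-Mead',options=dict(initial_simplex=p[:2]*1e3+np.array([[0,0],[4,0],[0,4]])))
    print(i,m.sum(),r.x.round(2),r.fun,'tcp',(p*1e3).round(1))
im=S['frame'].copy();k=8
big=cv2.resize(im[180:270,260:340],None,fx=k,fy=k,interpolation=cv2.INTER_CUBIC)[:600]
def dr(P,c): cv2.polylines(big,[((proj(S,P)+.5-[260,180])*k).round().astype(np.int32)],True,c,1)
for h,ra in((0,.003),(.044,.017),(.07,.017),(.07,.022),(.078,.022)):
    dr(cyl(*p[:2],ra,z0+h),(255,0,255)); dr(cyl(*(r.x*1e-3),ra,z0+h),(0,0,255))
dr(cyl(.5051,.0697,.02,.060),(0,255,0)); dr(cyl(.5051+.0122*np.cos(.579),.0697+.0122*np.sin(.579),.02,.074),(255,255,0))
cv2.imwrite('pics/s5.png',big)
E
```

```text
212 [(29, 147), (7, 145), (6, 157), (5, 167), (6, 177), (6, 172), (6, 176), (5, 170), (6, 159), (5, 147), (4, 130), (31, 132), (34, 135)]
216 [(36, 150), (30, 145), (8, 129), (8, 135), (5, 142), (7, 145), (7, 111), (10, 103), (4, 119), (4, 123), (7, 111), (29, 139), (32, 151)]
220 [(34, 150), (33, 148), (6, 121), (8, 135), (5, 142), (7, 142), (5, 140), (4, 133), (4, 130), (8, 126), (7, 109), (33, 148), (32, 150)]
224 [(32, 151), (30, 151), (32, 144), (6, 132), (4, 135), (7, 139), (8, 136), (6, 128), (6, 124), (6, 120), (9, 113), (32, 152), (32, 151)]
228 [(5, 165), (6, 166), (6, 166), (6, 160), (8, 131), (4, 133), (6, 130), (6, 126), (9, 120), (7, 105), (5, 106), (7, 108), (5, 108)]
232 [(184, 200), (185, 200), (183, 199), (183, 199), (181, 196), (8, 134), (4, 128), (6, 123), (11, 113), (211, 134), (206, 135), (207, 134), (208, 135)]
236 [(220, 205), (217, 206), (215, 205), (216, 205), (216, 205), (212, 203), (8, 127), (7, 117), (148, 124), (221, 137), (218, 138), (217, 196), (217, 206)]
1 650.0 [497.06  83.14] 335.2352941176471 tcp [506.8  70.3 175.9]
1 609.0 [496.39  79.4 ] 295.0588235294117 tcp [506.8  70.3 175.9]
1 573.0 [507.84  76.88] 289.84313725490193 tcp [506.8  70.3 175.9]
```

View pics/s5.png

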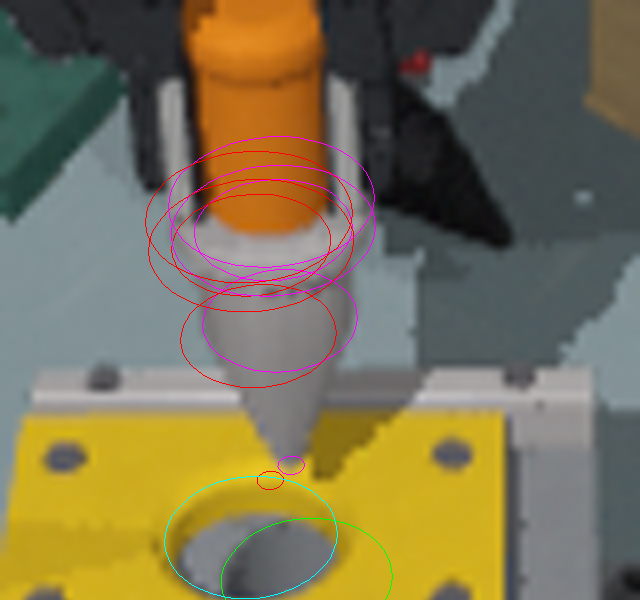

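The overlay shows the held drift (tip at crop (288,468), collar around (265,245)) within about 1 mm of the model at the TCP. The cyan plate-hole model sits on the real hole at (251,537), so the scene camera puts drift and bed in one consistent frame. The bed axis is at TCP ≈ (0.505, 0.069). I'll go down to just short of contact.

Emit:
{"api": "drive_tool", "payload": {
  "deltas": [
    {"hand": 0,"offset": [-0.16,-0.11,0],"angular": [0,0,0]},
    {"hand": 0,"offset": [-0.16,-0.11,-1.5],"angular": [0,0,0]},
    {"hand": 0,"offset": [-0.16,-0.11,-3],"angular": [0,0,0]},
    {"hand": 0,"offset": [-0.16,-0.11,-3.6],"angular": [0,0,0]},
    {"hand": 0,"offset": [-0.16,-0.11,-3.6],"angular": [0,0,0]},
    {"hand": 0,"offset": [-0.16,-0.11,-3.6],"angular": [0,0,0]},
    {"hand": 0,"offset": [-0.16,-0.11,-3.6],"angular": [0,0,0]},
    {"hand": 0,"offset": [-0.16,-0.11,-3.6],"angular": [0,0,0]}
  ],
  "force": 100
}}

```text
time: 8.43
tool_pos: [0.504, 0.0691, 0.1385]
tcp_rot: [-1.494, -2.764, 0.0]
wrist_force: [0.0, -0.5, -1.5]
width: 0.309
```

```bash
python3 - <<'E'
from workcell import bot
import cv2,numpy as np
S=bot.read_camera('scene')['frame'];W=bot.read_camera('wrist')['frame']
s=bot.read_state();print(s['time'],s['tool_pos'].round(4),s['wrist_force'].round(2))
cv2.imwrite('pics/s6.png',np.hstack([cv2.resize(S[200:300,250:350],(400,400),interpolation=2),W[:,120:520]]))
E
```

```text
8.525 [0.504  0.0691 0.1385] [-0.24  0.08 -1.99]
```

View pics/s6.png

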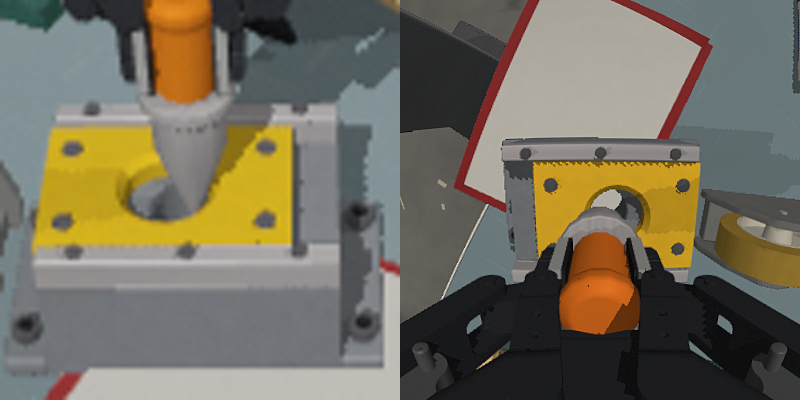

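The tip is in the plate's hole at crop (195,212), right of its centre as it should be, with no contact force. Now the press, in stages while watching the force.

Emit:
{"api": "drive_tool", "payload": {
  "deltas": [
    {"hand": 0,"offset": [0.1,0,-0.4],"angular": [0,0,0]},
    {"hand": 0,"offset": [0.1,0,-0.8],"angular": [0,0,0]},
    {"hand": 0,"offset": [0.1,0,-1.2],"angular": [0,0,0]},
    {"hand": 0,"offset": [0.1,0,-1.6],"angular": [0,0,0]},
    {"hand": 0,"offset": [0.1,0,-2.0],"angular": [0,0,0]},
    {"hand": 0,"offset": [0.1,0,-2.0],"angular": [0,0,0]}
  ]
}}

```text
time: 9.28
tool_pos: [0.5052, 0.069, 0.118]
tcp_rot: [1.494, 2.764, -0.001]
wrist_force: [3.9, 0.9, -0.4]
width: 0.309
```

Emit:
{"api": "drive_tool", "payload": {
  "deltas": [
    {"hand": 0,"offset": [0,0,-0.4],"angular": [0,0,0]},
    {"hand": 0,"offset": [0,0,-0.8],"angular": [0,0,0]},
    {"hand": 0,"offset": [0,0,-1.2],"angular": [0,0,0]},
    {"hand": 0,"offset": [0,0,-1.6],"angular": [0,0,0]},
    {"hand": 0,"offset": [0,0,-2.0],"angular": [0,0,0]},
    {"hand": 0,"offset": [0,0,-2.0],"angular": [0,0,0]}
  ]
}}

```text
time: 10.02
tool_pos: [0.5044, 0.069, 0.0974]
tcp_rot: [-1.493, -2.763, 0.002]
wrist_force: [2.9, 1.1, -3.6]
width: 0.31
```

Emit:
{"api": "drive_tool", "payload": {
  "deltas": [
    {"hand": 0,"offset": [0.05,0,-0.3],"angular": [0,0,0]},
    {"hand": 0,"offset": [0.05,0,-0.6],"angular": [0,0,0]},
    {"hand": 0,"offset": [0.05,0,-0.9],"angular": [0,0,0]},
    {"hand": 0,"offset": [0.05,0,-1.0],"angular": [0,0,0]},
    {"hand": 0,"offset": [0.05,0,-1.0],"angular": [0,0,0]}
  ]
}}

```text
time: 10.65
tool_pos: [0.5049, 0.069, 0.0879]
tcp_rot: [-1.493, -2.763, 0.002]
wrist_force: [0.4, -0.6, -1.8]
width: 0.312
```

Emit:
{"api": "drive_tool", "payload": {
  "deltas": [
    {"hand": 0,"offset": [0,0,-0.2],"angular": [0,0,0]},
    {"hand": 0,"offset": [0,0,-0.4],"angular": [0,0,0]},
    {"hand": 0,"offset": [0,0,-0.5],"angular": [0,0,0]},
    {"hand": 0,"offset": [0,0,-0.5],"angular": [0,0,0]}
  ]
}}

```text
time: 11.15
tool_pos: [0.5055, 0.0691, 0.0837]
tcp_rot: [-1.494, -2.763, 0.0]
wrist_force: [-2.8, 0.1, 3.8]
width: 0.303
```

```bash
python3 - <<'E'
from workcell import bot
import cv2,numpy as np
S=bot.read_camera('scene')['frame'];W=bot.read_camera('wrist')['frame']
s=bot.read_state();print(s['time'],s['tool_pos'].round(4),s['wrist_force'].round(2))
cv2.imwrite('pics/s7.png',np.hstack([cv2.resize(S[200:300,250:350],(400,400),interpolation=2),W[:,120:520]]))
E
```

```text
11.25 [0.5054 0.0691 0.0837] [-3.17 -0.21  4.5 ]
```

View pics/s7.png

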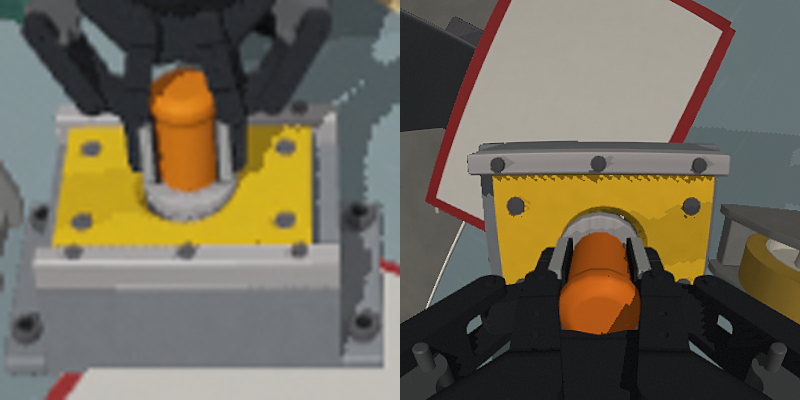

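The plate has moved about 18 crop pixels, roughly 10 mm, towards alignment, and the collar looks seated. A small extra press will confirm it.

Emit:
{"api": "drive_tool", "payload": {
  "deltas": [
    {"hand": 0,"offset": [0,0,-0.2],"angular": [0,0,0]},
    {"hand": 0,"offset": [0,0,-0.2],"angular": [0,0,0]},
    {"hand": 0,"offset": [0,0,-0.2],"angular": [0,0,0]}
  ]
}}

```text
time: 11.62
tool_pos: [0.5067, 0.0698, 0.0837]
tcp_rot: [1.494, 2.762, 0.003]
wrist_force: [-5.2, 1.7, 13.6]
width: 0.308
```

It's seated: force rose to 13.6 N with no further travel. I'll relax, release and retreat straight up.

Emit:
{"api": "drive_tool", "payload": {
  "deltas": [
    {"hand": 0,"offset": [0,0,0.2],"angular": [0,0,0]},
    {"hand": 0.5,"offset": [0,0,0.2],"angular": [0,0,0]},
    {"hand": 1,"offset": [0,0,0.2],"angular": [0,0,0]},
    {"hand": 1,"offset": [0,0,0.2],"angular": [0,0,0]},
    {"hand": 1,"offset": [0,0,0.2],"angular": [0,0,0]},
    {"hand": 1,"offset": [0,0,0.2],"angular": [0,0,0]},
    {"hand": 1,"offset": [0,0,0.2],"angular": [0,0,0]}
  ],
  "force": 20
}}

```text
time: 12.5
tool_pos: [0.5056, 0.0692, 0.0833]
tcp_rot: [-1.494, -2.764, 0.0]
wrist_force: [0.3, 0.2, 0.2]
width: 1.0
```

Emit:
{"api": "drive_tool", "payload": {
  "deltas": [
    {"hand": 1,"offset": [0,0,2],"angular": [0,0,0]},
    {"hand": 1,"offset": [0,0,5],"angular": [0,0,0]},
    {"hand": 1,"offset": [0,0,9],"angular": [0,0,0]},
    {"hand": 1,"offset": [0,0,13],"angular": [0,0,0]},
    {"hand": 1,"offset": [2,-4,16],"angular": [0,0,0]},
    {"hand": 1,"offset": [3,-6,16],"angular": [0,0,0]},
    {"hand": 1,"offset": [3,-6,16],"angular": [0,0,0]}
  ]
}}

```text
time: 13.38
tool_pos: [0.5363, 0.008, 0.2439]
tcp_rot: [1.497, 2.761, 0.001]
wrist_force: [0.4, 0.7, -1.0]
width: 1.002
```

```bash
python3 - <<'E'
from h import *
from workcell import bot
S=bot.read_camera('scene');W=bot.read_camera('wrist');W['fish']=1
s=bot.read_state();print(s['time'],s['tool_pos'].round(4),s['wrist_force'].round(2),s['width'])
for n,c,b in(('scene',S,(250,180,340,280)),('wrist',W,(200,60,440,260))):
    m,_,_=blob(c,(20,150,90),(34,255,255),b);pts=cv2.findContours(m,0,1)[0][0][:,0]
    print(n,cv2.minAreaRect(np.array([onz(c,p,.074)[:2] for p in pts],np.float32)))
    m,_,_=blob(c,*OR,b)
    for z in(.002,.004,.008): r=fit(c,m.astype(float),.505,.069,z); print(n,z,r.x.round(2),r.fun,m.sum())
cv2.imwrite('pics/s8.png',np.hstack([cv2.resize(S['frame'][180:280,250:350],(400,400),interpolation=2),W['frame'][:,120:520]]))
E
```

```text
13.475 [0.535  0.0094 0.2427] [-0.03  0.19 -0.37] 1.0003596054938206
scene ((0.5107101202011108, 0.06923853605985641), (0.11494579911231995, 0.07647009193897247), 32.848880767822266)
scene 0.002 [509.55  66.44] 69.1450980392157 447
scene 0.004 [507.09  69.23] 73.64705882352942 447
scene 0.008 [505.38  71.72] 79.21176470588235 447
wrist ((0.5100981593132019, 0.07083588093519211), (0.1161460354924202, 0.08001677691936493), 33.036678314208984)
wrist 0.002 [508.22  68.69] 95.5921568627451 1142
wrist 0.004 [507.92  68.58] 115.25882352941177 1142
wrist 0.008 [508.11  68.71] 154.58823529411762 1142
```

View pics/s8.png

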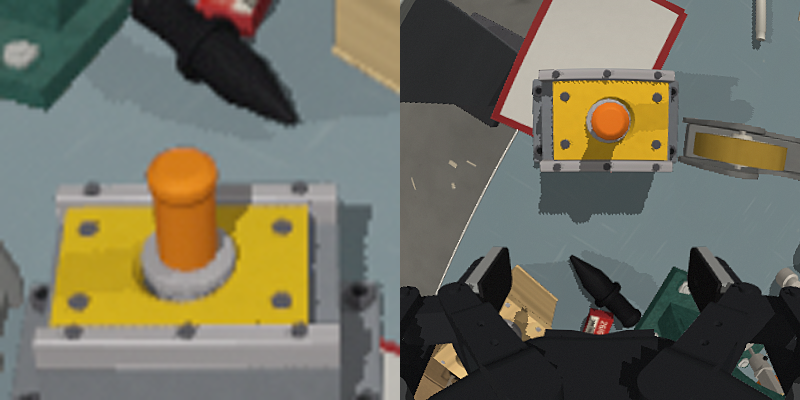

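The drift stands upright, collar on the plate, gripper clear. The plate's remaining offset is worth a numeric check, using plate screws against rail screws.

```bash
cat > off.py <<'E'
from h import *
from workcell import bot
yaw=np.deg2rad(33.1)
def loc(im,g):
    P=[]
    for x,y in g:
        x,y=int(x),int(y);w=im[y-14:y+15,x-14:x+15];iy,ix=np.unravel_index(w[4:-4,4:-4].argmin(),(21,21));iy+=4;ix+=4
        v=w[iy-4:iy+5,ix-4:ix+5];v=v.max()-v;yy,xx=np.mgrid[-4:5,-4:5]
        P.append(((x-14+ix+(v*xx).sum()/v.sum()-200)*.5,-(y-14+iy+(v*yy).sum()/v.sum()-150)*.5))
    return np.array(P)
def off(c,nm,sh):
    g=lambda z:cv2.GaussianBlur(cv2.cvtColor(rect(c,.515,.075,yaw,.2,.15,z),cv2.COLOR_BGR2GRAY),(0,0),2).astype(float)
    r=loc(g(.081),[(80,60),(180,60),(278,60),(80,243),(180,243),(278,243)])
    p=loc(g(.074),[(110+sh,104),(295+sh,104),(110+sh,200),(295+sh,200)])
    print(nm,r[:,0].round(1),p[:,0].round(1),'offset',round(np.median([p[0,0]+p[1,0],p[2,0]+p[3,0]])/2-np.median(r[[1,4],0]),2))
E
python3 - <<'E'
from off import *
o=pickle.load(open('c3.pkl','rb'))
off(o['wrist'],'w before',0);off(o['scene'],'s before',0)
W=bot.read_camera('wrist');W['fish']=1;S=bot.read_camera('scene')
off(W,'w now',-15);off(S,'s now',-15)
E
```

```text
w before [-58.8 -10.8  38.2 -60.1 -11.7  38.1] [-46.8  45.7 -47.2  45.2] offset 10.48
s before [-60.6 -11.5  37.7 -60.3 -11.1  38.1] [-46.3  48.3 -44.6  47. ] offset 12.37
w now [-61.2 -10.8  38.7 -58.8 -10.1  37.8] [-54.2  37.7 -54.2  37.8] offset 2.22
s now [-60.7 -11.9  38.2 -60.3 -15.5  38.5] [-52.1  38.2 -53.   39.5] offset 6.83
```

The offset is down to about 3.5 mm (wrist 2.2, scene 4.8), i.e. roughly the 3 mm hole play. I'll regrip the handle gently and draw the drift a little towards −x within its play, so that it carries the plate closer to line.

Emit:
{"api": "drive_tool", "payload": {
  "deltas": [
    {"hand": 1,"offset": [-1.5,3,0],"angular": [0,0,0]},
    {"hand": 1,"offset": [-2.94,5.98,0],"angular": [0,0,0]},
    {"hand": 1,"offset": [-2.94,5.98,0],"angular": [0,0,0]},
    {"hand": 1,"offset": [-2.94,5.98,-5],"angular": [0,0,0]},
    {"hand": 1,"offset": [-2.94,5.98,-10],"angular": [0,0,0]},
    {"hand": 1,"offset": [-2.94,5.98,-14],"angular": [0,0,0]},
    {"hand": 1,"offset": [-2.94,5.98,-15.7],"angular": [0,0,0]},
    {"hand": 1,"offset": [-2.94,5.98,-15.7],"angular": [0,0,0]}
  ]
}}

```text
time: 14.58
tool_pos: [0.5054, 0.0688, 0.0854]
tcp_rot: [-1.493, -2.762, 0.002]
wrist_force: [0.2, -0.3, 1.7]
width: 1.002
```

Emit:
{"api": "drive_tool", "payload": {
  "deltas": [
    {"hand": 0,"offset": [0,0,0],"angular": [0,0,0]},
    {"hand": 0,"offset": [0,0,0],"angular": [0,0,0]},
    {"hand": 0,"offset": [0,0,0],"angular": [0,0,0]},
    {"hand": 0,"offset": [0,0,0],"angular": [0,0,0]},
    {"hand": 0,"offset": [0,0,0],"angular": [0,0,0]},
    {"hand": 0,"offset": [0,0,0],"angular": [0,0,0]}
  ],
  "force": 40
}}

```text
time: 15.32
tool_pos: [0.5072, 0.069, 0.0879]
tcp_rot: [1.493, 2.762, 0.002]
wrist_force: [-1.6, -0.5, 5.2]
width: 0.332
```

Emit:
{"api": "drive_tool", "payload": {
  "deltas": [
    {"hand": 0,"offset": [-0.08,-0.05,0],"angular": [0,0,0]},
    {"hand": 0,"offset": [-0.17,-0.11,0],"angular": [0,0,0]},
    {"hand": 0,"offset": [-0.25,-0.16,0],"angular": [0,0,0]},
    {"hand": 0,"offset": [-0.25,-0.16,0],"angular": [0,0,0]},
    {"hand": 0,"offset": [-0.25,-0.16,0],"angular": [0,0,0]}
  ]
}}

```text
time: 15.95
tool_pos: [0.5059, 0.068, 0.088]
tcp_rot: [1.493, 2.76, 0.005]
wrist_force: [2.3, 3.1, 6.3]
width: 0.334
```

```bash
python3 - <<'E'
from off import *
S=bot.read_camera('scene');s=bot.read_state();print(s['time'],s['tool_pos'].round(4),s['wrist_force'].round(2),s['width'])
m,_,_=blob(S,(20,150,90),(34,255,255),(250,180,340,280));pts=cv2.findContours(m,0,1)[0][0][:,0]
print(cv2.minAreaRect(np.array([onz(S,p,.074)[:2] for p in pts],np.float32)))
off(S,'s',-18)
E
```

```text
16.0 [0.5059 0.068  0.088 ] [2.2  2.09 5.81] 0.3299442993334582
((0.5095473527908325, 0.06857219338417053), (0.11588293313980103, 0.07630148530006409), 32.82209014892578)
s [-60.7 -11.5  38.2 -61.4 -15.5  33.9] [-53.2  39.8 -52.8  36.7] offset 6.14
```

Emit:
{"api": "drive_tool", "payload": {
  "deltas": [
    {"hand": 0,"offset": [-0.08,-0.05,0],"angular": [0,0,0]},
    {"hand": 0,"offset": [-0.17,-0.11,0],"angular": [0,0,0]},
    {"hand": 0,"offset": [-0.17,-0.11,0],"angular": [0,0,0]},
    {"hand": 0,"offset": [-0.17,-0.11,0],"angular": [0,0,0]}
  ]
}}

```text
time: 16.5
tool_pos: [0.5043, 0.0669, 0.088]
tcp_rot: [1.493, 2.76, 0.005]
wrist_force: [1.6, 2.9, 5.4]
width: 0.331
```

```bash
python3 - <<'E'
from off import *
S=bot.read_camera('scene');s=bot.read_state();print(s['time'],s['tool_pos'].round(4),s['wrist_force'].round(2),s['width'])
m,_,_=blob(S,(20,150,90),(34,255,255),(250,180,340,280));pts=cv2.findContours(m,0,1)[0][0][:,0]
print(cv2.minAreaRect(np.array([onz(S,p,.074)[:2] for p in pts],np.float32)))
E
```

```text
16.55 [0.5042 0.0669 0.088 ] [2.81 2.67 5.24] 0.3347017676757107
((0.5079049468040466, 0.06741484999656677), (0.11557815968990326, 0.07629107683897018), 32.72250747680664)
```

The plate followed the drift a further 3.3 mm or so, against sliding friction only. Releasing and rechecking.

Emit:
{"api": "drive_tool", "payload": {
  "deltas": [
    {"hand": 0.5,"offset": [0.05,0.05,0],"angular": [0,0,0]},
    {"hand": 1,"offset": [0.05,0.05,0],"angular": [0,0,0]},
    {"hand": 1,"offset": [0.05,0.05,0],"angular": [0,0,0]},
    {"hand": 1,"offset": [0.05,0.05,0],"angular": [0,0,0]},
    {"hand": 1,"offset": [0.05,0.05,0],"angular": [0,0,0]},
    {"hand": 1,"offset": [0.05,0.05,0],"angular": [0,0,0]}
  ],
  "force": 20
}}

```text
time: 17.3
tool_pos: [0.5025, 0.0667, 0.0863]
tcp_rot: [-1.494, -2.764, 0.0]
wrist_force: [0.4, -0.3, 1.0]
width: 1.002
```

Emit:
{"api": "drive_tool", "payload": {
  "deltas": [
    {"hand": 1,"offset": [0,0,2],"angular": [0,0,0]},
    {"hand": 1,"offset": [0,0,5],"angular": [0,0,0]},
    {"hand": 1,"offset": [0,0,9],"angular": [0,0,0]},
    {"hand": 1,"offset": [0,0,13],"angular": [0,0,0]},
    {"hand": 1,"offset": [2,-4,16],"angular": [0,0,0]},
    {"hand": 1,"offset": [3,-6,16],"angular": [0,0,0]},
    {"hand": 1,"offset": [3,-6,16],"angular": [0,0,0]}
  ]
}}

```text
time: 18.18
tool_pos: [0.5331, 0.0057, 0.2469]
tcp_rot: [1.497, 2.761, 0.001]
wrist_force: [-1.4, 0.2, -0.8]
width: 1.004
```

```bash
python3 - <<'E'
from off import *
S=bot.read_camera('scene');W=bot.read_camera('wrist');W['fish']=1
s=bot.read_state();print(s['time'],s['tool_pos'].round(4),s['wrist_force'].round(2),s['width'])
for n,c,b in(('scene',S,(250,180,340,280)),('wrist',W,(200,60,440,260))):
    m,_,_=blob(c,(20,150,90),(34,255,255),b);pts=cv2.findContours(m,0,1)[0][0][:,0]
    print(n,cv2.minAreaRect(np.array([onz(c,p,.074)[:2] for p in pts],np.float32)))
    m,_,_=blob(c,*OR,b)
    for z in(.002,.004,.008): r=fit(c,m.astype(float),.505,.069,z); print(n,z,r.x.round(2),r.fun,m.sum())
off(W,'w',-22);off(S,'s',-22)
cv2.imwrite('pics/s9.png',np.hstack([cv2.resize(S['frame'][180:280,250:350],(400,400),interpolation=2),rect(W,.505,.069,yaw,.2,.15,.078)[:, :].copy() if 0 else cv2.resize(rect(W,.507,.068,yaw,.16,.16,.081),(400,400))]))
E
```

```text
18.275 [0.5319 0.007  0.2458] [-0.51 -0.09 -0.43] 1.000219785051142
scene ((0.5079382658004761, 0.06736299395561218), (0.11557815968990326, 0.07641439139842987), 32.72250747680664)
scene 0.002 [505.79  65.65] 66.29411764705883 451
scene 0.004 [505.57  66.4 ] 68.6549019607843 451
scene 0.008 [502.97  69.45] 75.47843137254901 451
wrist ((0.5075884461402893, 0.06944538652896881), (0.11616959422826767, 0.08040106296539307), 32.46700668334961)
wrist 0.002 [505.41  66.93] 98.89803921568628 1109
wrist 0.004 [505.61  66.73] 116.59607843137255 1109
wrist 0.008 [505.48  67.26] 154.6 1109
w [-58.7 -10.6  38.6 -61.2 -11.5  37.4] [-54.6  34.7 -57.2  35.6] offset 0.69
s [-60.6 -11.9  38.1 -60.7 -15.3  38.5] [-55.1  37.3 -54.7  35.1] offset 4.24
```

View pics/s9.png

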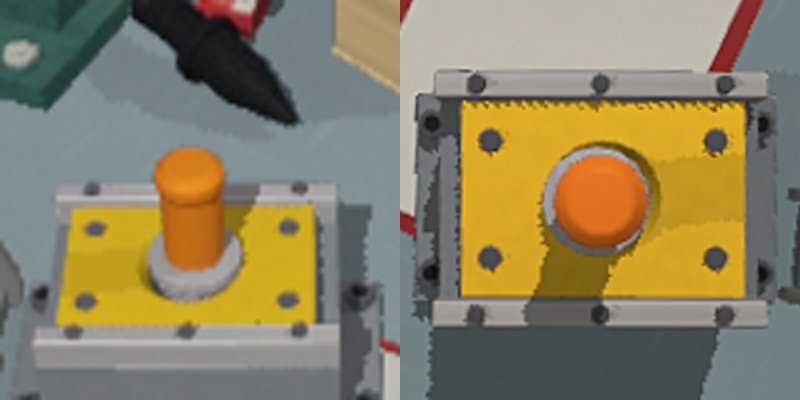

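The last view shows the drift upright with its collar on the plate. In the right-hand rectified view the plate spans 461–746 px and the rails 432–768 px, so their centres are within about 1 mm. Handing in.

```bash
python3 -c "
from workcell import bot
print(bot.finish_job(), bot.read_state()['time'])"
```

```text
the job is handed in; nothing more can be done
the job is handed in; nothing more can be done
```

The orange drift now stands in both holes with its collar on the plate. The gripper is clear, and the blue pin was left in the rack. The job was handed in at about 18 s.

**Pressing:** I took the drift from the rack and pushed it down on the bed axis. The push force rose to 13.6 N with no further travel at a tip height of about 4 mm, which is the home depth.

**Extra step:** After that first press the plate was still about 3.5 mm off, roughly the play in the holes. I regripped the handle and drew the drift about 3 mm towards −x, which carried the plate closer to line, then released it. While regripping, the fingertips pressed on the collar with about 5 N.

**Last checks:**
- **Alignment:** The two cameras disagree, and their calibration is only good to about 2 mm. The wrist camera puts the plate within about 1 mm of line. The scene camera's script printed 4.2 mm; ignoring one rail screw I judged misdetected gives about 2.5 mm.
- **Seating:** I did not press the drift down again after drawing it sideways. That it is still seated rests on the last picture, which shows it upright with the collar on the plate.

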